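# Eject the backup drive and trap it

## Robot

A 6-joint arm with a two-finger parallel gripper is mounted at the origin on the work surface. World frame = base frame: x ahead of the robot, y to its left, z up, the work surface at z = 0. Lengths are in m, angles in degrees, forces in N, time in s.
With the tool pointing down it reaches from about 0.25 to 0.725 m from the base axis. Payload 9.7 kg.
Tool frame: the origin (TCP) lies midway between the tips of the shut fingers; the grasp point (between the pads) lies bot.grasp_offset behind it (bot.grasp_offset is the distance from the TCP to the grasp point, in m); x points along the fingers, y is the direction in which the jaws open and shut, and the axes are right-handed (so a half turn about x gives the same grasp; the last joint's range is limited). The gripper opens to 85 mm and grips with 20 to 120 N. Pads are 22 mm wide; open, the fingers measure 114 mm over their backs; the gripper's body (76 mm by 85 mm) begins 54 mm behind the grasp point. The pads swing forward as they close: fully open they stand 13 mm farther back than shut.
Start: joints at [-66.062, 4.979, 10.078, 95.1, 0, 90], TCP at [0.223, -0.503, 0.231] pointing down, gripper open.
Joint ranges: [-179.16, 179.16], [-48.56, 103.87], [-65.8, 70.77], [-126.05, 130.52], [-82.76, 87.17], [-180, 180]. Speed limits (degrees/s): [127.2, 127.2, 147.25, 180, 180, 180].

## Interface

Orientations are given as [roll, pitch, yaw] about the fixed x, y, z axes, in that order (R = Rz(yaw) Ry(pitch) Rx(roll)).
In Python, from workcell import status, camera, bot gives the robot as it stands.
- The arm moves only by the shell command python3 -m jog 'ROWS' [OPENING] [FORCE]. ROWS is text: rows parted by semicolons, each of 4 numbers parted by spaces: the shift along the tool's x, y, z in mm, then the turn about the tool's x in degrees. A call has exactly 8 rows; each row is the pose to reach, as a shift and turn from the pose commanded when the call began, along the tool's axes at that moment; what a row does not reach only later rows make up. A row lasts 1/8 s, in which the tool goes at most 62.5 mm and 10.7 degrees, less where a joint would pass 70% of its speed; a pose out of reach is approached as far as the arm can. A call with a gripper value outside its range is refused whole. OPENING is the opening, from 0 (shut) to 1 (fully open), set as the call begins (- or left out, the last holds). The fingers move at their own pace and stop on an object; FORCE is the grip in N (left out, the last holds). Time passes only in rows, so rows that repeat a pose let the fingers close, or fill a call up. It gives the time, the measured TCP pose, the force and the opening at its end, in the units of the state.
- status.get_obs(): the state, without advancing time (a new reading comes with each control period).
- camera(name): name is "side" or "top"; returns a dict with "color" (400x640x3 uint8, red, green, blue), "vfov" (degrees; the focal length in pixels is half the picture's height over the tangent of half this angle, whatever the lens; pixels are square), "cx", "cy" (the principal point, pixels), "D" ([k1, k2, p1, p2, k3] as OpenCV has them; the pictures are not rectified), "rvec" (rotation vector, rad) and "tvec" (3), from world to camera coordinates, as OpenCV has them. Camera axes: x right, y down, z forward; pixel columns grow to the right and rows downward; lengths in m; the calibration is good to about 2 mm. A picture is of the moment at which its call begins. There is no depth.
- bot.job_done(): hands the job in, once; it reports no verdict.
The state is a dict: "time": time; "q": joint angles; "qd": joint speeds; "joint_efforts": joint torques, N m; "ee_pos": TCP position; "tcp_rot": TCP orientation; "wrist_force": force on the tool from outside, world axes, zero at the start; "torque": the same for the moment, N m; "opening": finger opening in m.
Only numpy, scipy, OpenCV 4.12 (cv2) and the standard library are available. Lean on these libraries where they do the work, as an engineer would, in place of code of your own. Each camera call takes 0.05 s, during which the arm holds its last target. There are 200 camera calls.

## Task

The backup drive is to come out of its sloping desk dock without shooting off onto the desk. Set one finger on the eject key and the other in the way on the ramp, press the key right down so that the drive pops out a centimetre or more, and stop it with that other finger before any of it slides over the end of the ramp. Nothing is gripped or lifted, the things around stay where they are, and you finish still holding: key down, drive at rest on the ramp against the finger.

Things in the scene. Friction and masses are not known exactly. Their poses are not given: they have to be found in the camera images.
- dock: Fixed wedge-shaped desk dock, white with a grey ramp, 180 x 110 mm, 111 mm high at the back. Origin on the desk below the catch; x points level to its tall back (the drive comes out to -x, downhill), y left, z up. Bay and ramp lie along y = 0; a hood covers the bay's rear half. The key's pod, 60 x 43 mm and 39 mm high, stands left of the ramp (x -63 to -3, y 31 to 74 mm).
- bay (a point): Frame of bay and ramp: origin on the floor's centre line, 46 mm above the desk, at the seated drive's nose. x points uphill along the floor (20 degrees from level), y left, z square to the floor. The slippery ramp runs from here to x = -82 mm, 52 mm wide inside, with kerbs 4 mm high and 5 mm thick. A steel catch 40 mm wide stands 6 mm out of the floor at x = -6 to 0 and holds the drive.
- cartridge: The backup drive: loose black cartridge 80 mm long (x), 50 mm wide (y), 18 mm thick (z), about 0.12 kg, paper label on top. Origin at the centre of its underside, 40 mm behind the nose; x points uphill like the bay's, z square to the ramp. Seated, its front half is uncovered.
- nose (a point): Middle of the lower front edge of the drive: at the bay's origin when seated; it moves to -x of the bay as the drive comes out.
- key_top (a point): Centre of the flat top of the dark grey eject key, 26 mm (dock x) by 30 mm (dock y), left of the ramp: at dock x = -33, y = 51 mm, 50 mm above the desk when up. The ramp floor beside it (dock x = -33, y = 0) is 34 mm above the desk, so with the key right down (41 mm) an equally long finger over the ramp is 7 mm off the floor, well below the drive's top.
- key (a joint): How far the key is pressed straight down, in m: 0 up, 0.009 right down (stop). Spring return, 1.6 N at first and 5 N right down. The catch goes down with it and lets the drive go at about 0.006; if the key comes up again the catch rises under the drive.
- stapler: Loose black stapler, 125 x 34 x 54 mm, origin under its centre. Not to be moved.
- pen_pot: Loose dark metal pen pot, 76 mm across and 95 mm high, pens to 150 mm; origin under its centre. Not to be moved.
- mug: Loose white mug, 80 mm across and 92 mm high, handle at its +y; origin under its centre. Not to be moved.
- pusher (a joint): How far the spring pusher behind the drive has come out, in m: 0 with the drive seated, 0.020 at its stop. It pushes the drive downhill with 2.2 N at first, 1 N at the stop; beyond that the drive slides on by its weight and is off the ramp in a fraction of a second.
- ramp_end (a point): Middle of the open lower end of the ramp floor, 82 mm downhill of the bay's origin, 18 mm above the desk. No part of the drive may pass it.
There are look-alikes about, which are no part of the job. Leave any green or orange look-alike of the cartridge alone.

How it is judged (in metres and radians):
On the way, in this order (a step that is already met when the one before it is completed fails the run):
1. the eject key is pressed down (value of joint key above 0.005 m).
2. the popped drive is stopped on the ramp by a finger (x of nose in the frame of bay between -0.082 and -0.01 m and contact force between the fingers and cartridge above 0.05 N and linear speed of cartridge below 0.02 m/s), for 0.3 s.
At the end, for the whole second after the job is handed in: The key is held at least 5 mm down; the drive lies flat on the ramp (within 8 mm and 0.15 rad of it), its nose 10 to 82 mm out of the bay, at rest (under 10 mm/s) and pressing on a finger with more than 0.05 N (value of joint key above 0.005 m and x of nose in the frame of bay between -0.082 and -0.01 m and z of cartridge in the frame of bay below 0.008 m and angle between the z axis of cartridge and the z axis of bay, either way round below 0.15 rad and contact force between the fingers and cartridge above 0.05 N and linear speed of cartridge below 0.01 m/s); the arm keeps its last pose, push and grip.
It fails at once if the drive's nose slides over the end of the ramp (x of nose in the frame of bay below -0.082 m).
It fails at once if the drive is lifted off the ramp (z of cartridge in the frame of bay above 0.015 m or z of nose in the frame of bay above 0.02 m).
It fails at once if the stapler, pen pot or mug is moved by more than 20 mm (distance of any of stapler, pen_pot, mug from where it was at the start of the episode above 0.02 m).
It also fails if it takes over 35 s, if anything falls off the work surface, if the arm or the gripper's body presses on something with over 40 N, if the wrist force passes 120 N, or if a joint passes its speed limit or range.

## Working session

There is one attempt and no reset: what is moved stays moved. The work goes in short steps, Python scripts to look and compute and a shell command to move; the robot and the scene stay as the last step left them, time stands still between calls to the robot, and variables do not carry over. Pictures are saved under pics/ and viewed, about 8 in all and at most 12, crops included, and the job is handed in when it is done.

```bash
mkdir -p pics; ls
python3 - <<'E'
from workcell import status,camera,bot
import cv2,pickle
print(status.get_obs(),bot.grasp_offset)
for n in("top","side"):
    c=camera(n);cv2.imwrite(f"pics/{n}0.png",c["color"][:,:,::-1]);pickle.dump(c,open(n+".pkl","wb"))
    print({k:v for k,v in c.items() if k!="color"})
E
```

```text
pics
{'time': 0.0, 'q': array([-6.60603739e+01,  5.01206512e+00,  1.00339372e+01,  9.50977701e+01,
       -1.55365225e-03,  8.99997483e+01]), 'qd': array([-0.01887204, -0.08254471,  0.05249494, -0.13075779, -0.03721109,
       -0.09037664]), 'joint_efforts': array([-6.35956876e-04, -5.20391035e+01,  4.64799500e+01,  1.64222176e-02,
       -7.78387948e-05,  1.51760535e-06]), 'ee_pos': array([ 0.22308008, -0.50248937,  0.23056916]), 'tcp_rot': array([-88.82755684,  89.92408607, 115.11232194]), 'wrist_force': array([-0.56047626,  0.54514653, -0.3782029 ]), 'torque': array([-0.03334116,  0.04919246,  0.00432535]), 'opening': 0.085711696667505} 0.0187
{'vfov': 54.379950098475035, 'cx': 318.249852786631, 'cy': 202.656856216346, 'D': array([-0.09039281,  0.        ,  0.        ,  0.        ,  0.        ]), 'rvec': array([ 2.20542291, -2.17084133,  0.0354388 ]), 'tvec': array([0.06576348, 0.60091038, 0.80971145])}
{'vfov': 57.291438571021295, 'cx': 313.7461814426291, 'cy': 204.17857793374782, 'D': array([-0.04575239,  0.        ,  0.        ,  0.        ,  0.        ]), 'rvec': array([ 0.71570527, -2.64551228,  1.06228032]), 'tvec': array([0.54105232, 0.22329503, 0.73498304])}
```

View pics/top0.png

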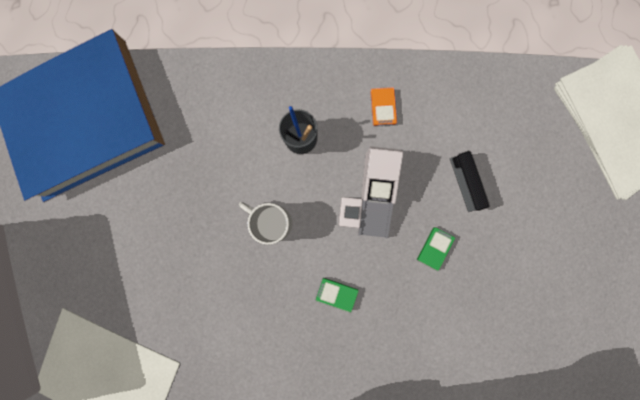

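View pics/side0.png

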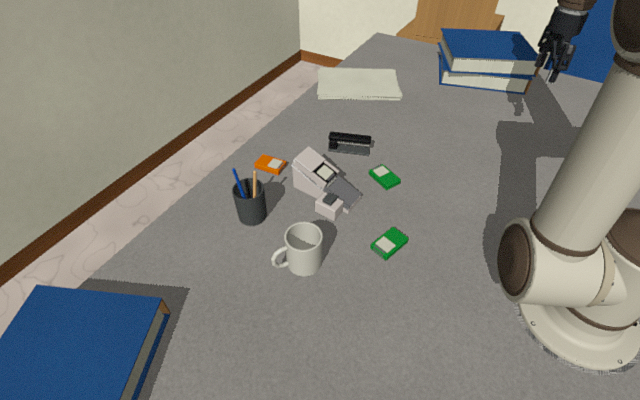

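Top: dock at about (380,193), key at (351,212), ramp end near (376,236). Pen pot (298,131), mug (268,223) and stapler (470,181) are around it. I'll enlarge the dock in both views.

Run:
```python
import cv2,pickle,numpy as np
t=pickle.load(open("top.pkl","rb"))["color"];s=pickle.load(open("side.pkl","rb"))["color"]
a=cv2.resize(t[143:243,333:413],None,fx=5,fy=5,interpolation=cv2.INTER_CUBIC)
b=cv2.resize(s[140:240,285:365],None,fx=5,fy=5,interpolation=cv2.INTER_CUBIC)
im=np.hstack([a,b])
for k in range(0,800,50): cv2.line(im,(k,0),(k,6),(255,0,0),1)
for k in range(0,500,50): cv2.line(im,(0,k),(6,k),(255,0,0),1)
cv2.imwrite("pics/crop.png",im[:,:,::-1])
```

```text
(no output)
```

View pics/crop.png

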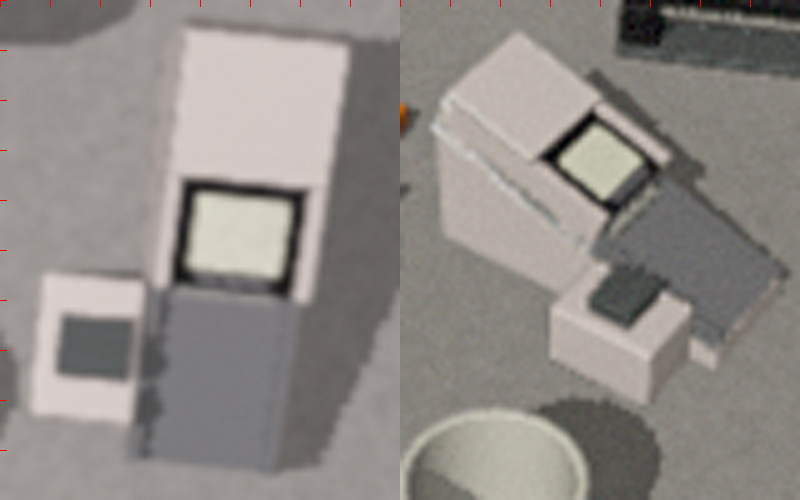

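```bash
cat > h.py <<'E'
import cv2,pickle,numpy as np
def proj(c,P):
    f=200/np.tan(np.radians(c["vfov"])/2);K=np.array([[f,0,c["cx"]],[0,f,c["cy"]],[0,0,1]])
    return cv2.projectPoints(np.float64(P),c["rvec"],c["tvec"],K,c["D"])[0][:,0]
def w(p,P):
    P=np.float64(P)/1000;a=p[2];c,s=np.cos(a),np.sin(a)
    return np.c_[p[0]+c*P[:,0]-s*P[:,1],p[1]+s*P[:,0]+c*P[:,1],P[:,2]]
def bay(x,y,z):
    c,s=np.cos(np.radians(20)),np.sin(np.radians(20));return [c*x-s*z,y,46+s*x+c*z]
E
python3 - <<'E'
from h import *
from scipy.optimize import least_squares as L
T=pickle.load(open("top.pkl","rb"));S=pickle.load(open("side.pkl","rb"))
tp=[([-20,66,50],58,315),([-20,36,50],133,318),([-46,36,50],131,380),([-46,66,50],56,376),
([-3,74,39],42,271),([-3,31,39],143,278),([-63,31,39],134,423),([-63,74,39],32,413),(bay(-82,31,4),132,460),(bay(-82,-31,4),275,470)]
sp=[([-3,74,39],550,308),([-63,74,39],648,360),([-63,31,39],690,310),([-63,74,0],650,403),([-3,74,0],550,352),(bay(-82,31,4),715,346),(bay(-82,-31,4),786,272)]
def px(a,o): a=np.array([x[1:] for x in a],float);return (a+.5)/5-.5+o
A=px(tp,(333,143));B=px(sp,(285-80,140))
def r(p):return np.r_[(proj(T,w(p,[x[0] for x in tp]))-A).ravel(),(proj(S,w(p,[x[0] for x in sp]))-B).ravel()]
s=min((L(r,[.6,-.1,a],loss="soft_l1") for a in(-1.5,0,1.5,3)),key=lambda s:s.cost)
print(s.x,np.degrees(s.x[2]),s.cost);print(r(s.x).reshape(-1,2).round(1).tolist())
pickle.dump(s.x,open("dock.pkl","wb"))
print(w(s.x,[[-33,51,50],[-33,0,34],bay(-82,0,0),bay(0,0,0)]).round(4))
# neighbours
def ray(c,uv,z):
    g=L(lambda q:(proj(c,[[q[0],q[1],z]])-uv).ravel(),[.6,-.1]).x;return g.round(3)
print("pot",ray(T,[298,131],.095),"mug",ray(T,[268,223],.092),"stapler",ray(T,[470,181],.05))
E
```

```text
[ 0.60976014 -0.04604514 -0.06404872] -3.6697215773815723 6.9814286939693035
[[0.4, -0.5], [0.2, 0.0], [-0.4, 0.4], [-0.2, 0.1], [0.1, -0.0], [0.7, 0.2], [0.3, 0.3], [-0.2, 0.7], [-0.6, 0.2], [0.3, 0.5], [-1.1, 0.1], [-0.1, -0.4], [0.6, -1.0], [-1.1, 1.6], [-1.0, 2.0], [0.6, -0.9], [-1.5, -0.6]]
[[ 0.5801  0.007   0.05  ]
 [ 0.5768 -0.0439  0.034 ]
 [ 0.5329 -0.0411  0.018 ]
 [ 0.6098 -0.046   0.046 ]]
pot [0.734 0.115] mug [0.555 0.17 ] stapler [ 0.647 -0.236]
```

```bash
cat > go.py <<'E'
# usage: go.py dockx docky z(mm): needed shift in tool axes (mm) and turn
import sys
from h import *
from scipy.spatial.transform import Rotation as Ro
from workcell import status
def need(a):
    o=status.get_obs();d=pickle.load(open("dock.pkl","rb"))
    R=Ro.from_euler("xyz",o["tcp_rot"],degrees=True).as_matrix()
    t=w(d,[a])[0];y=np.array([-np.sin(d[2]),np.cos(d[2]),0])
    yt=R.T@y;ang=np.degrees(np.arctan2(yt[2],yt[1]))
    q=np.array(o["ee_pos"])-[d[0],d[1],0];c,s=np.cos(d[2]),np.sin(d[2])
    print("shift",(R.T@(t-o["ee_pos"])*1000).round(1),"turn",round(ang,1),round((ang+180)%360-180+ (180 if ang<0 else -180),1),"q6",o["q"][5].round(1))
    print("tcp in dock mm",[round(v*1000,1) for v in(c*q[0]+s*q[1],-s*q[0]+c*q[1],q[2])],"F",o["wrist_force"].round(2),"open",round(o["opening"]*1000,1),"t",o["time"],"down",R[:,0].round(3))
need([float(v) for v in sys.argv[1:4]])
E
python3 go.py -35 25.5 180
```

```text
shift [  51.  -299.1 -519.4] turn -152.4 27.6 q6 90.0
tcp in dock mm [np.float64(-356.7), np.float64(-480.3), np.float64(230.7)] F [ 0.88 -0.09  0.58] open 85.5 t 0.1 down [-0.     0.001 -1.   ]
```

```bash
python3 -m jog '0 -15 -26 2; 0 -45 -78 6; 0 -75 -130 10; 0 -105 -182 14; 0 -135 -234 18; 0 -165 -286 22; 0 -190 -330 26; 0 -205 -356 27.6' 0.43; python3 go.py -35 25.5 180
```

```text
time: 1.1
ee_pos: [0.4663, -0.1688, 0.2309]
tcp_rot: [-32.4, 90.0, 143.9]
wrist_force: [-0.2, 0.0, -0.7]
opening: 0.0368
shift [  50.9 -157.1 -100.4] turn -180.0 0.0 q6 163.7
tcp in dock mm [np.float64(-135.3), np.float64(-131.7), np.float64(230.9)] F [-0.18  0.04 -0.69] open 36.8 t 1.1 down [-0.  0. -1.]
```

Continuing this way would take joint 6 past 180°, so I'll use the half-turned equivalent.

```bash
python3 -m jog '0 0 0 -8; 0 0 0 -18; 0 0 0 -28; 0 0 0 -38; 0 0 0 -48; 0 0 0 -58; 0 0 0 -68; 0 0 0 -76'; python3 -m jog '0 0 0 -8; 0 0 0 -18; 0 0 0 -28; 0 0 0 -38; 0 0 0 -48; 0 0 0 -58; 0 0 0 -68; 0 0 0 -76';  python3 go.py -35 25.5 180
```

```text
time: 2.1
ee_pos: [0.4652, -0.1708, 0.2309]
tcp_rot: [-93.7, 90.0, 159.0]
wrist_force: [0.6, -0.2, -0.3]
opening: 0.0364
time: 3.1
ee_pos: [0.4652, -0.1708, 0.2309]
tcp_rot: [-171.4, 90.0, 157.2]
wrist_force: [0.3, 0.7, -0.2]
opening: 0.0369
shift [ 50.9 188.1  15.6] turn -27.7 152.3 q6 11.2
tcp in dock mm [np.float64(-136.2), np.float64(-133.8), np.float64(230.9)] F [ 0.26  0.71 -0.24] open 36.9 t 3.1 down [-0.001  0.    -1.   ]
```

```bash
python3 -m jog '0 15 1 -6; 0 45 4 -14; 0 75 6 -20; 0 110 9 -27; 0 145 12 -27.7; 0 170 14 -27.7; 0 184 15.5 -27.7; 0 188 15.6 -27.7';  python3 go.py -35 25.5 70
```

```text
time: 4.1
ee_pos: [0.5774, -0.0187, 0.2308]
tcp_rot: [-171.4, 89.9, -175.4]
wrist_force: [0.1, -0.4, 0.2]
opening: 0.0368
shift [160.8   0.3  -0.8] turn -0.3 179.7 q6 2.1
tcp in dock mm [np.float64(-34.0), np.float64(25.2), np.float64(230.8)] F [ 0.08 -0.4   0.22] open 36.8 t 4.1 down [-0.001 -0.    -1.   ]
```

```bash
python3 -m jog '15 0 0 0; 45 0 0 0; 75 0 0 0; 105 0 -1 0; 135 0 -1 0; 152 0 -1 0; 161 0 -1 0; 161 0 -1 0';  python3 go.py -35 25.5 60
python3 - <<'E'
from h import *
from workcell import camera
t=camera("top")["color"];s=camera("side")["color"]
a=cv2.resize(t[143:243,333:413],None,fx=5,fy=5,interpolation=cv2.INTER_CUBIC)
b=cv2.resize(s[140:240,285:365],None,fx=5,fy=5,interpolation=cv2.INTER_CUBIC)
cv2.imwrite("pics/near.png",np.hstack([a,b])[:,:,::-1])
E
```

```text
time: 5.1
ee_pos: [0.5762, -0.0192, 0.0703]
tcp_rot: [-164.1, 90.0, -168.1]
wrist_force: [0.0, -0.5, -0.3]
opening: 0.0366
shift [10.3  0.8  0.2] turn -0.3 179.7 q6 2.1
tcp in dock mm [np.float64(-35.2), np.float64(24.7), np.float64(70.3)] F [ 0.03 -0.45 -0.26] open 36.6 t 5.1 down [-0. -0. -1.]
```

View pics/near.png

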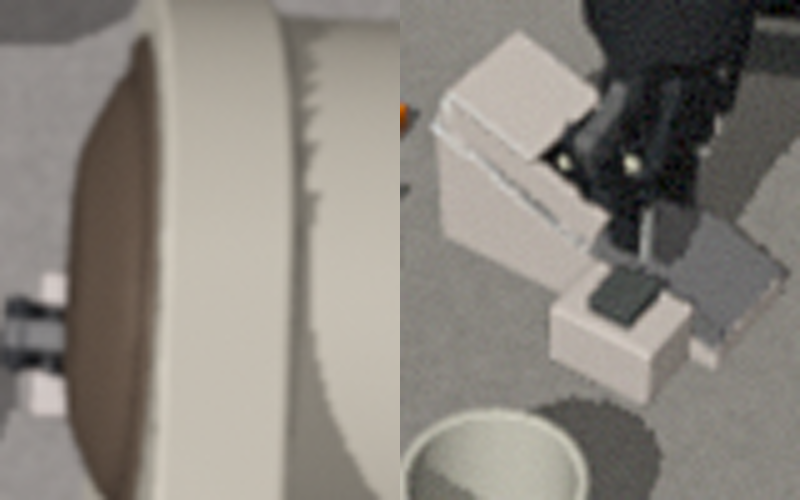

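The side view shows the key finger's tip at about (625,250) in the crop, above the key. I'll compare that with where it should appear.

Run:
```python
from h import *
S=pickle.load(open("side.pkl","rb"));d=pickle.load(open("dock.pkl","rb"))
for z in(70,75):
  P=[[-35+a,y,z] for y in(43,57,7,-7) for a in(-11,11)]
  print(z,((proj(S,w(d,P))-(205,140)+.5)*5-.5).round(0).tolist())
from workcell import camera
s=camera("side")["color"]
b=cv2.resize(s[165:215,305:345],None,fx=12,fy=12,interpolation=cv2.INTER_CUBIC)
b=np.clip(b*2.0,0,255).astype(np.uint8)
cv2.imwrite("pics/near2.png",b[:,:,::-1])
```

```text
70 [[653.0, 261.0], [615.0, 243.0], [638.0, 278.0], [600.0, 260.0], [692.0, 219.0], [654.0, 202.0], [706.0, 203.0], [669.0, 187.0]]
75 [[654.0, 253.0], [615.0, 236.0], [638.0, 270.0], [600.0, 253.0], [692.0, 211.0], [654.0, 195.0], [707.0, 195.0], [669.0, 179.0]]
```

View pics/near2.png

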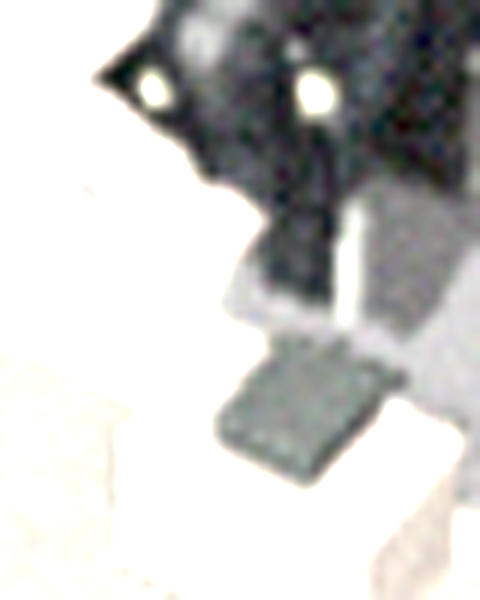

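The tip agrees with the prediction: x is right, the tip is about 4 mm behind the TCP, and the finger is around dock y 43–50. I'll open slightly more to centre it on the key, then descend.

```bash
python3 -m jog '0 1 0 0; 4 1 0 0; 8 1 0 0; 12 1 0 0; 16 1 0 0; 18 1 0 0; 20 1 0 0; 20 1 0 0' 0.53;  python3 go.py -35 25.5 45; python3 -m jog '1 0 0 0; 2 0 0 0; 3 0 0 0; 4 0 0 0; 5 0 0 0; 6 0 0 0; 7 0 0 0; 7 0 0 0';  python3 go.py -35 25.5 36
```

```text
time: 6.25
ee_pos: [0.5763, -0.018, 0.0502]
tcp_rot: [-179.8, 90.0, 176.2]
wrist_force: [-0.2, -0.6, 0.8]
opening: 0.0453
shift [ 5.2 -0.4  0.2] turn -0.3 179.7 q6 2.2
tcp in dock mm [np.float64(-35.2), np.float64(25.9), np.float64(50.2)] F [-0.2  -0.55  0.78] open 45.3 t 6.25 down [-0.  0. -1.]
time: 7.25
ee_pos: [0.5764, -0.018, 0.0433]
tcp_rot: [9.3, 90.0, 5.3]
wrist_force: [-0.0, -0.1, 1.9]
opening: 0.0453
shift [ 7.3 -0.4  0.1] turn -0.3 179.7 q6 2.2
tcp in dock mm [np.float64(-35.1), np.float64(25.9), np.float64(43.3)] F [-0.05 -0.14  1.88] open 45.3 t 7.25 down [ 0.  0. -1.]
```

```bash
python3 -m jog '1 0 0 0; 2 0 0 0; 3 0 0 0; 4 0 0 0; 5 0 0 0; 6 0 0 0; 7 0 0 0; 8 0 0 0';  python3 go.py -35 25.5 36
```

```text
time: 8.25
ee_pos: [0.5766, -0.0179, 0.0383]
tcp_rot: [14.3, 89.9, 10.3]
wrist_force: [-12.7, -0.2, 30.8]
opening: 0.0451
shift [ 2.3 -0.5 -0.1] turn -0.3 179.7 q6 2.2
tcp in dock mm [np.float64(-34.9), np.float64(26.0), np.float64(38.3)] F [-12.72  -0.24  30.81] open 45.1 t 8.25 down [ 0.002  0.    -1.   ]
```

Run:
```python
from h import *
from workcell import camera
c=camera("side");pickle.dump(c,open("s2.pkl","wb"));s=c["color"]
b=cv2.resize(s[160:220,305:365],None,fx=10,fy=10,interpolation=cv2.INTER_CUBIC)
b=np.clip(b*1.7,0,255).astype(np.uint8)
cv2.imwrite("pics/press.png",b[:,:,::-1])
```

```text
(no output)
```

View pics/press.png

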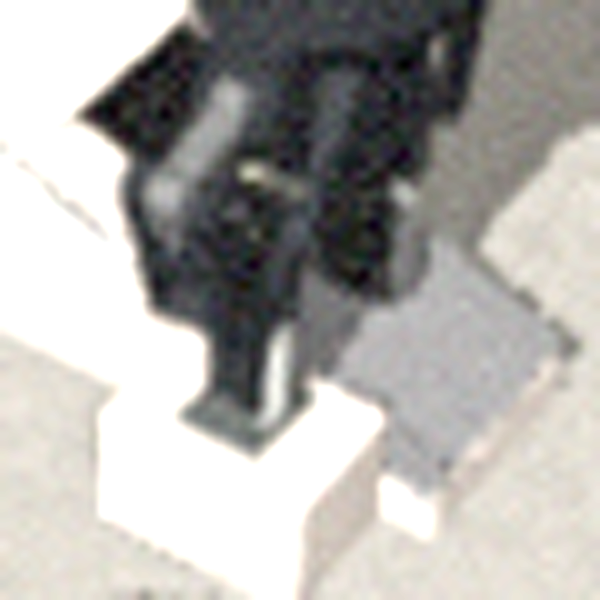

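The key looks nearly flush with its pod, at (255,430). The ramp finger tip is near (400,280), and the gripper hides the drive. 31 N suggests the key is at its stop, so I'll ease the push and read the forces.

```bash
python3 -m jog '0 0 0 0; -0.3 0 0 0; -0.6 0 0 0; -0.9 0 0 0; -1.2 0 0 0; -1.5 0 0 0; -1.5 0 0 0; -1.5 0 0 0';  python3 go.py -35 25.5 36
python3 - <<'E'
from h import *
from workcell import camera,status
F=[]
for i in range(6):
    c=camera("side");F.append(np.r_[status.get_obs()["wrist_force"],status.get_obs()["torque"]])
print(np.mean(F,0).round(3),np.std(F,0).round(2))
E
```

```text
time: 9.3
ee_pos: [0.5765, -0.0179, 0.0385]
tcp_rot: [15.4, 89.9, 11.4]
wrist_force: [-6.8, -0.2, 15.9]
opening: 0.0454
shift [ 2.5 -0.4  0. ] turn -0.3 179.7 q6 2.2
tcp in dock mm [np.float64(-35.0), np.float64(25.9), np.float64(38.5)] F [-6.77 -0.18 15.86] open 45.4 t 9.3 down [ 0.001  0.    -1.   ]
[-7.328 -0.157 16.5    0.344  1.386  0.018] [0.64 0.5  0.22 0.03 0.02 0.04]
```

Run:
```python
from h import *
from workcell import camera
d=pickle.load(open("dock.pkl","rb"));c=camera("side");s=c["color"]
b=cv2.resize(s[160:210,305:355],None,fx=12,fy=12,interpolation=cv2.INTER_CUBIC)
b=np.clip(255*(b/255.)**.45,0,255).astype(np.uint8)
def q(P): return np.int32(((proj(c,w(d,P))-(305,160)+.5)*12))
a=b.copy()
for n,col in((0,(255,0,0)),(-18,(0,255,0))):
    P=[bay(n,25,0),bay(n,-25,0),bay(n,-25,18),bay(n,25,18)]
    cv2.polylines(a,[q(P)],True,col,1)
cv2.polylines(a,[q([[-46,3,42],[-24,3,42],[-24,-5,42],[-46,-5,42]])],True,(255,255,0),1)
cv2.imwrite("pics/ov.png",cv2.resize(np.hstack([b,a]),(800,400))[:,:,::-1])
```

```text
(no output)
```

View pics/ov.png

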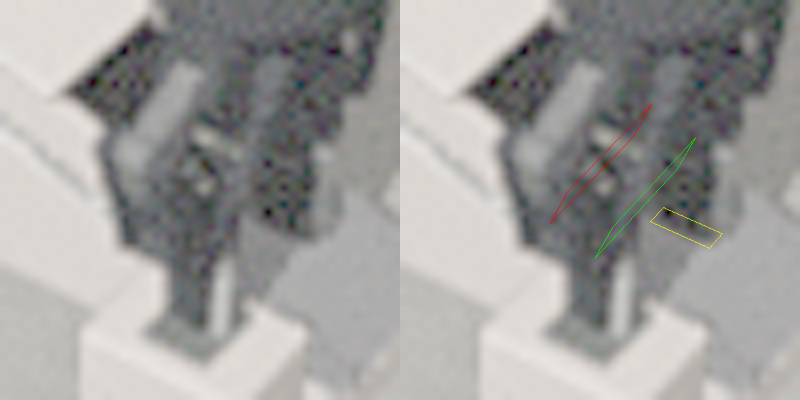

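Run:
```python
from h import *
from scipy.optimize import least_squares as L
d=pickle.load(open("dock.pkl","rb"));S=pickle.load(open("side.pkl","rb"))
def inv(uv,z=18): return L(lambda q:(proj(S,w(d,[bay(q[0]*100,q[1]*100,z)]))-uv).ravel(),[0,0]).x.round(3)*100
for u in((597,122),(648,158),(602,200),(558,160)): print("label corner before",inv(np.array(u)/5+(205,140)))
for u in((110,70),(85,92),(130,60),(125,85)): print("black now",inv(np.array(u)/8+(305,160)))
print("light now",inv((305+215/8,160+138/8)))
now=pickle.load(open("s2.pkl","rb"))["color"]
for u in((319,169),(320,169),(321,168)): print(u,"before",S["color"][u[1],u[0]],"now",now[u[1],u[0]])
```

```text
label corner before [ 36.7 -23.1]
label corner before [  4.2 -24.7]
label corner before [ 6.2 16.2]
label corner before [36.8 13. ]
black now [38.9  0.2]
black now [39.5 13.7]
black now [36.7 -8.2]
black now [32.   1.4]
light now [-0.9 -4. ]
(319, 169) before [151 148 131] now [22 18 23]
(320, 169) before [195 195 175] now [32 34 33]
(321, 168) before [190 189 170] now [21 22 17]
```

Run:
```python
from h import *
from scipy.optimize import least_squares as L
from workcell import camera,status
d=pickle.load(open("dock.pkl","rb"));S=camera("side");I=np.mean([S["color"]]+[camera("side")["color"] for _ in range(5)],0)
def inv(uv,z=18): return L(lambda q:(proj(S,w(d,[bay(q[0]*100,q[1]*100,z)]))-uv).ravel(),[0,0]).x.round(3)*100
print(I[173:186,325:340].mean(2).round().astype(int))
for u in((329,176),(332,178),(334,179),(330,182)): print(u,inv(u))
print(status.get_obs()["wrist_force"],status.get_obs()["time"])
```

```text
[[ 98  98  89  63  40  34  37  28  23  24  29  42  48  49  35]
 [ 98  94  70  49  34  30  28  23  24  26  28  45  50  44  29]
 [ 96  77  54  41  44  33  24  24  23  24  28  48  44  32  29]
 [ 86  61  47  36  64  77  61  34  24  25  32  46  42  27  28]
 [ 66  48  49  35  61 100  87  60  42  39  40  49  38  27  26]
 [ 43  41  43  25  27  38  59  69  61  67  53  48  34  26  26]
 [ 47  41  32  26  25  19  32  36  52  70  62  48  34  26  24]
 [ 51  41  35  47  38  25  26  34  37  43  47  41  31  27  30]
 [ 46  39  36  55  44  31  23  40  45  45  49  36  24  23  22]
 [ 41  28  23  25  34  49  34  29  42  50  51  33  26  20  24]
 [ 32  28  20  27  36  70  45  27  44  48  47  36  25  17  19]
 [ 30  22  25  23  22  40  28  31  43  44  40  35  22  24  19]
 [ 30  27  24  26  21  20  18  44  41  33  37  39  28  18  17]]
(329, 176) [ 6.7 -1.4]
(332, 178) [-2.5 -2.3]
(334, 179) [-8.  -3.7]
(330, 182) [-5.8 12.2]
[-6.53567301 -0.64892495 15.90966224] 9.95
```

Label surface now shows at bay x ≈ -8 mm, where it used to end at about +5, so the drive has come out at least 13 mm and rests against the finger. Forces are steady, so I'm handing in.

```bash
python3 -c "
from workcell import bot,status
print(bot.job_done());o=status.get_obs();print(o['time'],o['ee_pos'],o['wrist_force'])"
```

```text
the job is handed in; nothing more can be done
None
the job is handed in; nothing more can be done
```

The drive popped out and, as far as my checks show, was stopped on the ramp by the second finger. I handed in while still holding the key down; no verdict was reported.

- **What I did:** I found the dock from both cameras and set one finger over the key and the other over the ramp. I pressed the key until it hit its stop, then eased the push from 31 N to about 16 N.
- **Key:** The push was stiff (about 0.2 mm for 15 N), and the force moment puts nearly all the vertical force on the key finger. In the picture the key was almost flush with its pod.
- **Drive:** The gripper hid the nose, so I judged from the label. It now shows at about -8 mm in the bay frame, where its front edge was at about +5 mm. That means the drive came out at least 13 mm; the finger's position suggests about 17 mm.
- **Contact not measured directly:** I inferred that the drive presses on the finger from the sideways force. That force was about -7 N in x, roughly 3 N of it on the ramp finger, against the 1.5 N or so expected from the pusher and the drive's weight. I put the rest down to friction from the stiff press, but did not confirm it.
- **Not rechecked:** I took no final reading of the drive's speed or of where the stapler, pen pot and mug stand. The planned path stayed well clear of all three.

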